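# Hang a lamp carrier on the optical-bench rail

### The arm

A 6-joint arm with a two-finger parallel gripper is mounted at the origin on the work surface. World frame = base frame: x ahead of the robot, y to its left, z up, the work surface at z = 0. Lengths are in m, angles in degrees, forces in N, time in s.
With the tool pointing down it reaches from about 0.375 to 0.75 m from the base axis. Payload 9 kg.
Tool frame: the origin (TCP) lies where the fingers leave the gripper's body, on its centre line; the fingertips stand 73 mm ahead of it and the grasp point (between the pads) lies 54 mm ahead of it (robot.tip_reach is the distance from the TCP to the fingertips, in m); z points along the fingers, y is the line along which they close (so a half turn about z gives the same grasp; the last joint's range is limited). The gripper opens to 85 mm and grips with 20 to 120 N. Pads are 22 mm wide; open, the fingers measure 114 mm over their backs; the gripper's body (76 mm by 85 mm) begins 54 mm behind the grasp point. The pads swing forward as they close: fully open they stand 13 mm farther back than shut.
Start: joints at [-76.358, 5.964, 5.575, 89.605, 0, 77.527], TCP at [0.264, -0.539, 0.304] pointing down, gripper open.
Joint ranges: [-171.21, 171.21], [-48.23, 106.86], [-62.78, 66.21], [-105.2, 120.99], [-86.42, 89.51], [-180, 180]. Speed limits (degrees/s): [127.2, 127.2, 147.25, 180, 180, 180].

### API

Orientations are given as [roll, pitch, yaw] about the fixed x, y, z axes, in that order (R = Rz(yaw) Ry(pitch) Rx(roll)).
In Python, from plant import robot gives the robot as it stands. Calls block until the motion is done:
- robot.move_pose(position, orientation): joint-space move of the TCP to a pose.
- robot.line_to(position, vel=0.15, rotation=None, guard=None): straight line of the TCP; rotation=None keeps the orientation; vel is the mean speed in m/s. With guard (N) it stops when the force on the tool has changed by that much, and returns True; else False.
- robot.goto_joints(angles): joint-space move.
- robot.set_gripper(opening): finger opening in m; the grip force is fixed at half the most; returns when the fingers have stopped.
- robot.pause(seconds).
- robot.ik(position, orientation): joint angles nearest the present ones, or None.
- robot.observe(): the state.
- robot.grab_frame(name): name is "scene" or "top" or "wrist"; returns the picture (480x640x3 uint8, blue, green, red); there is no depth.
- robot.get_calibration(name): a dict with "vertical_fov" (degrees; the focal length in pixels is half the picture's height over the tangent of half this angle, whatever the lens; pixels are square), "cx", "cy" (the principal point, pixels), "rvec" (rotation vector, rad) and "tvec" (3), from world to camera coordinates, as OpenCV has them. Camera axes: x right, y down, z forward; pixel columns grow to the right and rows downward; lengths in m; the calibration is good to about 2 mm. A picture is of the moment at which its call begins: read the wrist's pose just before it. get_calibration takes no time and is no camera call; for the wrist camera it gives the pose at the moment of the call.
A pose or a line that the arm cannot do raises robot.IKError and nothing moves.
- robot.job_done(): hands the job in; it is judged then, once.
The state is a dict: "time": time; "q": joint angles; "qvel": joint speeds; "joint_torque": joint torques, N m; "tool_pos": TCP position; "tcp_rot": TCP orientation; "ft_force": force on the tool from outside, world axes, zero at the start; "torque": the same for the moment, N m; "gripper_width": finger opening in m; "gripper_force": force on a finger pad.
Only numpy, scipy, OpenCV 4.12 (cv2) and the standard library are available. Lean on these libraries where they do the work, as an engineer would, in place of code of your own. Each camera call takes 0.05 s, during which the arm holds its last target. There are 200 camera calls.

### The job

Pick up the hooked lamp carrier, lift its hook over the front lip of the raised rail and lower it gently until the hook's tongue stands in the channel behind the lip. Then, pressing only lightly, slide it along the rail until the tongue finds the locating pocket in the channel floor, lower it fully home so that the hook sits down on the lip, and let go of it. Never force it against the rail, and leave the other things on the bench where they are.

Things in the scene. Friction and masses are not known exactly. Their poses are not given: they have to be found in the camera images.
- carrier: hooked lamp carrier, one rigid piece of 0.2 to 0.45 kg, standing on a black lamp housing 40 x 50 x 45 mm (origin: centre of its underside; lens on its -x side). A plate 40 mm wide rises on its +x side to a bridge (40 mm wide in y, 6 mm thick, underside at z = 95 mm), which reaches to +x and ends in a tongue pointing down. x: from lamp to tongue; y: along the rail once hung; z: up
- carrier_grip (a point): centre of the carrier's grip post, an upright block on the bridge, 20 mm (x) by 24 mm (y), 44 mm tall; this point is half-way up it, 22 mm above the bridge's top; in the carrier's frame at x = 8.5 mm, z = 123 mm; axes as the carrier's
- carrier_hook (a point): middle of the carrier's hook slot, on the bridge's underside, 18 mm to +x of carrier_grip and 28 mm below it; axes as the carrier's. The slot, open downwards, is 13 mm wide in x: plate's back face at -6.5 mm, tongue from +6.5 mm on. Fully home, this point lies on the lip's top: the carrier hangs by its bridge on the lip and leans by up to about 0.06 rad
- tongue_tip (a point): middle of the tongue's lower end, 27 mm below the bridge's underside and 9.5 mm to +x of carrier_hook; the tongue is 6 mm thick in x and 30 mm wide in y; axes as the carrier's
- rail: dark rail, 440 mm long, on two posts. x points away from the robot (yaw within 0.15 rad), y along the rail; origin on the bench under the lip's middle. Across x: front lip -4.5 to +4.5 mm, top at z = 160 mm; open channel to +16.5; rear wall to +24.5, top at 172 mm; beam below from z = 75 to 130 mm. A camera hangs at y = 172 to 208 mm. On sprung mounts: gives straight down about 1 mm per 3 N; it must never be pushed with over 25 N
- channel_floor (a point): point on the level of the channel's floor, mid-rail, mid-channel: 18 mm below the lip's top (a tongue on the floor leaves the bridge 9 mm above the lip); rail's axes. The floor has one pocket, 34 mm long in y, 12 mm deep, as wide as the channel; its middle lies 0 to 50 mm either way along y, not measured: feel for it with the tongue. A clamp screw behind the rear wall stands at its middle
- lip_left (a point): point on the middle of the lip's top at y = +200 mm along the rail, z = 160 mm; axes as the rail's
- lip_right (a point): point on the middle of the lip's top at y = -200 mm along the rail, z = 160 mm; axes as the rail's
- bench_lamp: look-alike lamp head on a flat 70 x 60 mm foot, 83 mm tall, with no hook: a bystander; origin at the centre of its underside
- post_holder: small bystander: steel stub 43 mm tall on a 44 x 30 mm foot; origin at the centre of its underside
- mouse: computer mouse, 105 x 60 x 32 mm, a bystander; origin at the centre of its underside
- brass_bar: square brass bar, 220 x 10 x 10 mm, lying along its x, a bystander; origin at the centre of its underside
- funnel: small plastic funnel standing on its wide mouth, 68 mm wide, 65 mm tall, a bystander; origin at the centre of its underside
- jar: small jar, 52 mm wide, 70 mm tall, a bystander; origin at the centre of its underside
There are look-alikes about, which are no part of the job. What is shaped like the carrier but purple or red is not meant.

How it is judged (in metres and radians):
On the way:
1. the hook has been brought over the lip: its tongue stands in the channel behind the lip (x of carrier_hook in the frame of rail between -0.006 and 0.006 m and z of carrier_hook in the frame of rail between 0.14 and 0.173 m and y of carrier_hook in the frame of rail between -0.15 and 0.15 m), for 0.2 s.
At the end, for the whole second after the job is handed in: the carrier is released and at rest (slower than 10 mm/s), its tongue in the pocket and its hook down on the lip: carrier_hook within 6 mm of the lip's middle across the rail, between 5 mm below and 4 mm above the lip's top, within 70 mm of the rail's middle along it, and upright within 0.15 rad (x of carrier_hook in the frame of rail between -0.006 and 0.006 m and z of carrier_hook in the frame of rail between 0.155 and 0.164 m and y of carrier_hook in the frame of rail between -0.07 and 0.07 m and angle between carrier_hook's own z axis and vertical below 0.15 rad and linear speed of carrier below 0.01 m/s); the robot touches nothing.
It fails at once if the carrier is pushed against the rail with more than 25 N (contact force between carrier and rail above 25 N).
It fails at once if one of the other loose things on the bench is moved more than 30 mm (distance of any of bench_lamp, post_holder, mouse, brass_bar, funnel, jar from where it was at the start of the episode above 0.03 m).
It also fails if it takes over 51 s, if anything falls off the work surface, if the arm or the gripper's body presses on something with over 40 N, if the wrist force passes 120 N, or if a joint passes its speed limit or range.

## Working session

There is one attempt and no reset: what is moved stays moved. The work goes in short steps, each a Python script; the robot and the scene stay as the last script left them, time stands still between calls to the robot, and variables do not carry over. Pictures are saved under pics/ and viewed, at most 10 in all, crops included, and the job is handed in when it is done.

```bash
mkdir -p pics; ls; python3 - <<'E'
from plant import robot
import cv2,numpy as np
for n in("scene","top"):
    cv2.imwrite(f"pics/{n}0.png",robot.grab_frame(n)); c=robot.get_calibration(n)
    R=cv2.Rodrigues(np.array(c["rvec"],float))[0]; print(n,c,(-R.T@np.array(c["tvec"])).round(3))
print(robot.observe())
E
```

```text
pics
scene {'vertical_fov': 42.44136407115731, 'cx': 317.3142171152529, 'cy': 234.5381205303945, 'rvec': array([ 1.93390847,  1.27687019, -0.58639777]), 'tvec': array([-0.17723448, -0.19607865,  1.64259092])} [ 1.348 -0.419  0.88 ]
top {'vertical_fov': 55.61284019552717, 'cx': 318.87280542804893, 'cy': 232.0414110568223, 'rvec': array([ 2.15478949, -2.1654444 ,  0.12198622]), 'tvec': array([-0.01297106,  0.51829522,  1.0130506 ])} [ 0.397 -0.019  1.066]
{'time': 0.1, 'q': array([-7.63573918e+01,  5.99624017e+00,  5.53160559e+00,  8.96060701e+01,
        9.96946469e-04,  7.75286741e+01]), 'qvel': array([-0.09769389,  0.00883289,  0.03032542,  0.02640008,  0.00717145,
        0.09287571]), 'joint_torque': array([ 7.46090227e-03, -5.58211684e+01,  5.04715776e+01,  1.32039073e-02,
       -1.95639841e-04, -4.02952210e-06]), 'tool_pos': array([ 0.2640719 , -0.5385174 ,  0.30319025]), 'tcp_rot': array([-1.79931179e+02, -1.62421610e-02,  2.61139237e+01]), 'ft_force': array([-0.54083612,  0.17028255, -0.44258723]), 'torque': array([0.02829231, 0.00810097, 0.04589708]), 'gripper_force': 0.0, 'gripper_width': 0.08525051704447856}
```

View pics/scene0.png

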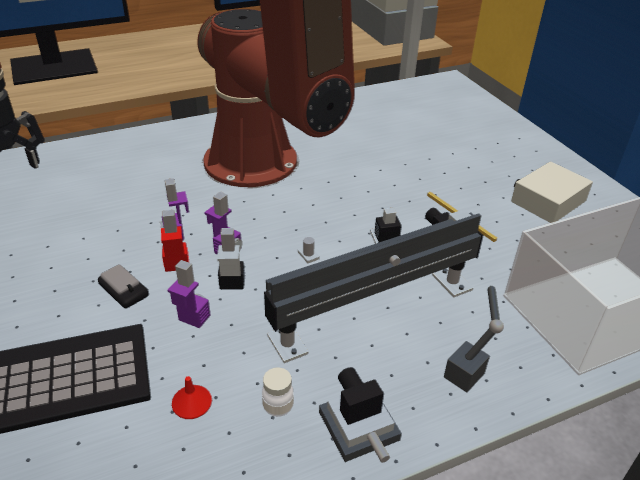

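View pics/top0.png

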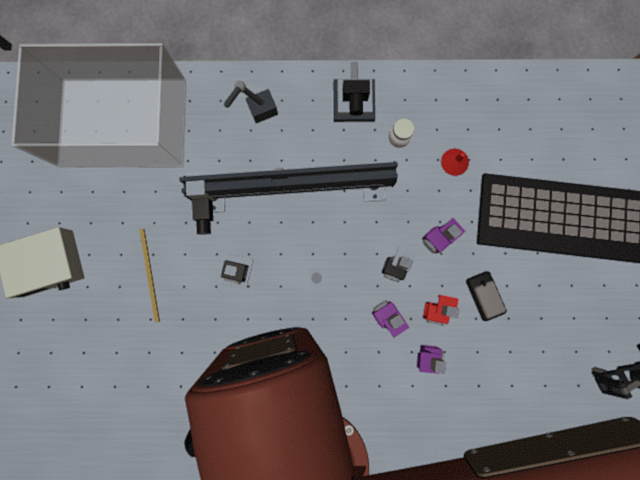

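The only candidate with a black housing and white/grey plate and bridge is at scene (231,260), top (397,264). The things it could be confused with:
- purple copies at top (443,236), (391,318), (431,359)
- a red copy at (441,310)
- the bench lamp at (235,271)
- the hanging rail camera at (203,212)
- a black block at (355,95)

Next is one close crop to check it.

```bash
cat > h.py <<'E'
import cv2,numpy as np
from plant import robot
def cal(n):
    c=robot.get_calibration(n); f=240/np.tan(np.radians(c["vertical_fov"])/2)
    R=cv2.Rodrigues(np.array(c["rvec"],float))[0]; t=np.array(c["tvec"],float).ravel()
    return f,c["cx"],c["cy"],R,t
def ray(C,p):
    f,cx,cy,R,t=C; d=R.T@np.array([(p[0]-cx)/f,(p[1]-cy)/f,1]); return -R.T@t,d
def onz(C,p,z):
    o,d=ray(C,p); return o+d*(z-o[2])/d[2]
def proj(C,P):
    f,cx,cy,R,t=C; q=R@np.array(P)+t; return np.array([f*q[0]/q[2]+cx,f*q[1]/q[2]+cy])
def tri(a,b):
    (o,d),(p,e)=a,b; s=np.linalg.lstsq(np.c_[d,-e],p-o,rcond=None)[0]
    A,B=o+s[0]*d,p+s[1]*e; return (A+B)/2,np.linalg.norm(A-B)
E
python3 - <<'E'
from h import *
t=cv2.imread("pics/top0.png");s=cv2.imread("pics/scene0.png")
a=cv2.resize(t[235:295,360:440],(400,300),interpolation=cv2.INTER_CUBIC)
b=cv2.resize(s[215:305,190:270][:90],(400,450),interpolation=cv2.INTER_CUBIC)[:300+150]
c=np.zeros((450,800,3),np.uint8);c[:300,:400]=a;c[:,400:]=b
cv2.imwrite("pics/crop.png",c)
r=cv2.resize(t[150:210,170:410],(800,200),interpolation=cv2.INTER_CUBIC)
r2=cv2.resize(s[205:335,255:495],(720,390),interpolation=cv2.INTER_CUBIC)
c=np.zeros((600,800,3),np.uint8);c[:200]=r;c[205:595,:720]=r2
cv2.imwrite("pics/rail.png",c)
T=cal("top")
print(onz(T,(397,264),.1),onz(T,(186,180),.16),onz(T,(394,165),.16))
E
```

```text
[ 0.44105072 -0.18095133  0.1       ] [0.61103488 0.25384264 0.16      ] [ 0.63988813 -0.16971093  0.16      ]
```

View pics/crop.png

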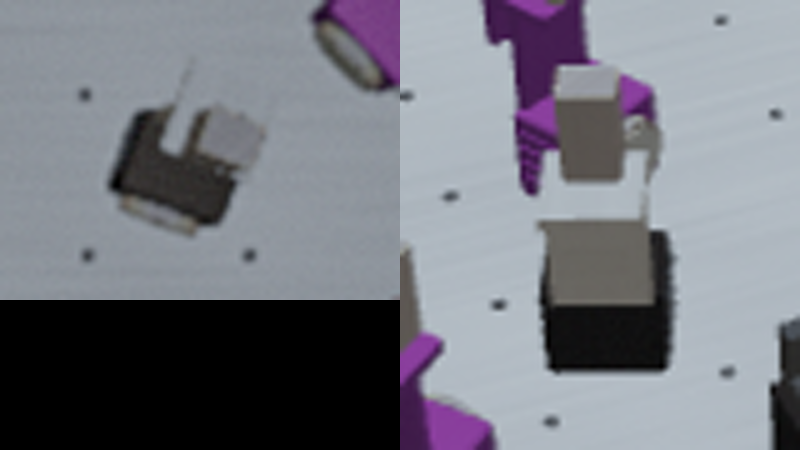

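View pics/rail.png

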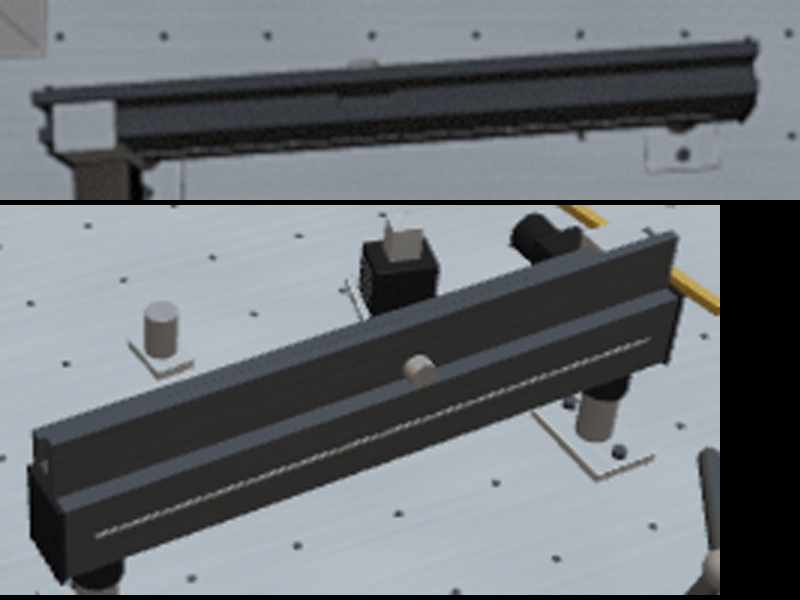

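The crop confirms the choice: a black housing with its lens towards the robot, a white plate and bridge, and a grey post, at yaw of roughly -17°. In the rail view the clamp screw shows at scene (395,260), top (279,169). Next I move to look closer with the wrist camera, rail first and then carrier.

```bash
cat >> h.py <<'E'
from scipy.spatial.transform import Rotation as Ro
def look_tcp(P,yaw,z):
    o=robot.observe(); C=cal("wrist"); Rt=Ro.from_euler("xyz",o["tcp_rot"],degrees=True).as_matrix()
    c=Rt.T@(-C[3].T@C[4]-o["tool_pos"]); a=Rt.T@C[3].T[:,2]
    R2=Ro.from_euler("xyz",[180,0,yaw],degrees=True).as_matrix(); c2=R2@c;a2=R2@a
    h=(z+c2[2]-P[2])/-a2[2]; xy=np.array(P[:2])-c2[:2]-a2[:2]*h
    return np.array([*xy,z]),c,a
def save(name):
    C=cal("wrist"); im=robot.grab_frame("wrist"); cv2.imwrite(f"pics/{name}.png",im)
    import pickle; pickle.dump(C,open(f"pics/{name}.pkl","wb"))
E
python3 - <<'E'
from h import *
T=cal("top");S=cal("scene")
print("screw",tri(ray(T,(278.6,169.5)),ray(S,(395,260))))
for p,s in (((180.5,178),(480,215)),((396.5,162.6),(266.7,280))): print("wall end",tri(ray(T,p),ray(S,s)),onz(T,p,.172),onz(S,s,.172))
print("post top",tri(ray(T,(406,262.5)),ray(S,(231.5,231.5))),onz(T,(406,262.5),.145))
for nm,P,yaws,z in (("wr",[.60,.05,.16],(94,),.36),("wc",[.445,-.195,.145],(73,),.36)):
    t,c,a=look_tcp(P,yaws[0],z); print(nm,t,c,a)
    try: robot.move_pose(t,[180,0,yaws[0]])
    except robot.IKError as e:
        print(e); t[0]-=.05; robot.move_pose(t,[180,0,yaws[0]])
    robot.pause(.2); save(nm); print(robot.observe()["time"],robot.observe()["q"])
a=cv2.imread("pics/wr.png");b=cv2.imread("pics/wc.png")
E
```

```text
screw (array([0.63591457, 0.0664026 , 0.14269793]), np.float64(0.0016826897220107479))
wall end (array([0.61225405, 0.26134844, 0.17310149]), np.float64(0.0005980146441303769)) [0.61236683 0.26141077 0.172     ] [0.61112169 0.26276045 0.172     ]
wall end (array([ 0.63749761, -0.17619314,  0.18043379]), np.float64(0.01021583224618463)) [ 0.64159716 -0.1728563   0.172     ] [ 0.62671987 -0.17796463  0.172     ]
post top (array([ 0.44354595, -0.18772974,  0.14406742]), np.float64(0.008625561806573636)) [ 0.44195845 -0.19163908  0.145     ]
wr [0.60013178 0.05761555 0.36      ] [ 0.07793117 -0.00067014 -0.069534  ] [-3.02426920e-01  2.63528859e-05  9.53172575e-01]
2.7917 [-6.97027897e+00  7.73745579e+00  1.33397667e+01  9.56062641e+01
 -8.37804202e-04  7.90712561e+01]
wc [ 0.44827595 -0.18339636  0.36      ] [ 0.07820354  0.00026945 -0.06951725] [-3.02381341e-01 -3.24273212e-05  9.53187035e-01]
4.1417 [-3.76759676e+01 -1.29304023e+01 -6.75330762e+00  9.61896997e+01
  3.62302523e-03  6.92356064e+01]
```

View pics/wr.png

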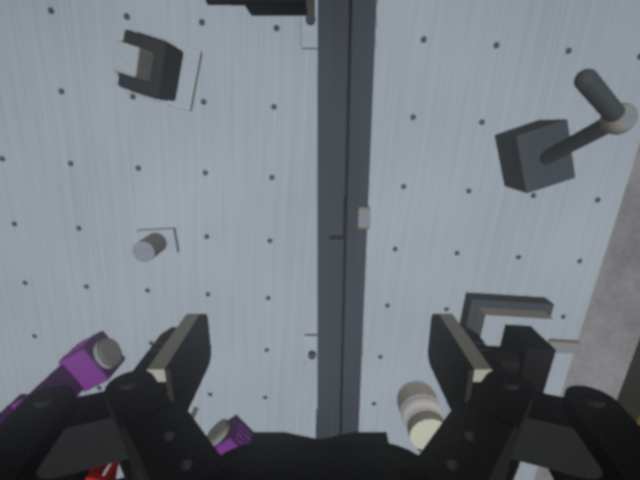

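View pics/wc.png

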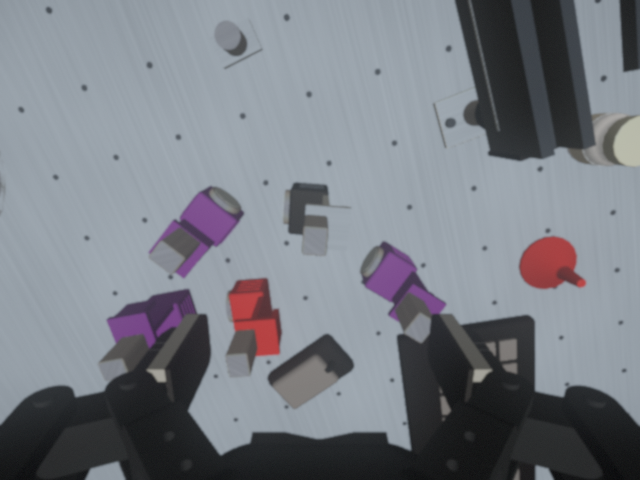

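The wrist rail view shows the lip and channel running vertically at u≈318-375, a short mark across the lip/channel at (336,237), and the clamp screw at (364,217). The carrier view shows the black housing at (308,200) and the grey post at (315,236). I'll zoom both into one picture to read the edges.

```bash
python3 - <<'E'
from h import *
import pickle
a=cv2.imread("pics/wr.png");b=cv2.imread("pics/wc.png")
A=cv2.resize(a[150:290,300:390],None,fx=4,fy=4,interpolation=cv2.INTER_CUBIC)
B=cv2.resize(b[175:260,275:360],None,fx=5,fy=5,interpolation=cv2.INTER_CUBIC)
c=np.zeros((565,800,3),np.uint8);c[:560,:360]=A;c[:425,370:795]=B
c=np.clip(c.astype(float)*1.5,0,255).astype(np.uint8)
cv2.imwrite("pics/z.png",c)
C=pickle.load(open("pics/wr.pkl","rb")); print(C[:3],-C[3].T@C[4])
for v in (100,190,300):
    g=a[v-2:v+3,305:385].mean(axis=(0,2)); d=np.gradient(g); print(v,g[::2].round().astype(int))
E
```

```text
(np.float64(377.2859189279952), 318.98508629796885, 244.96172220797638) [0.59507576 0.13510399 0.4294498 ]
100 [160 157 155 155 155 154 120  80  78  77  77  77  76  75  76  75  75  75
  76  75  73  58  58  72  75  75  75  75  76  76  76  76  77  93 142 156
 157 157 158 156]
190 [156 154 156 156 155 151 118  80  78  78  78  77  78  77  78  77  77  78
  77  74  60  62  74  75  75  75  76  76  78  78  78  91 142 159 161 162
 161 159 158 159]
300 [159 157 158 158 158 155 122  82  79  78  78  78  77  77  77  77  77  77
  73  59  70  79  78  79  79  79  79  79  80 104 152 157 158 158 156 156
 157 158 159 159]
```

View pics/z.png

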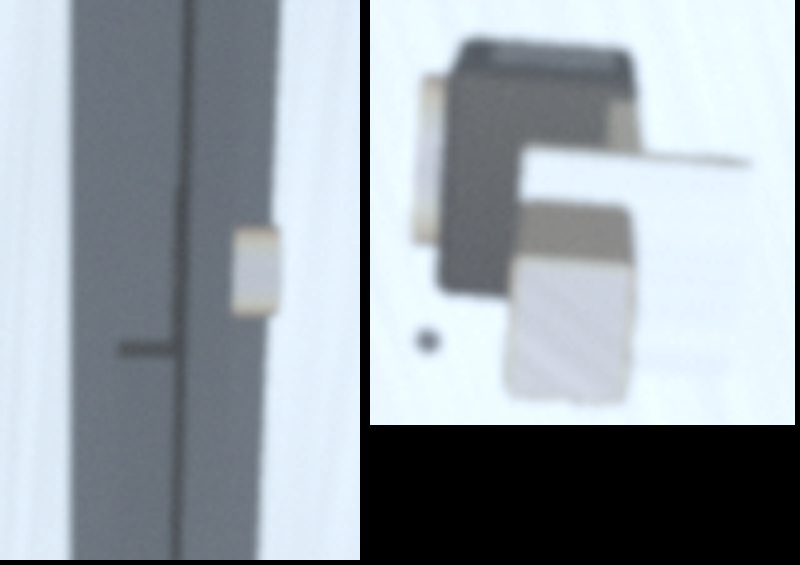

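The zoom shows the post top's corners at about (303.6,226.4), (327.6,227.6), (326,255.4) and (302,253.6). In the channel, the dark mark at v≈238 is the pocket's -y end, and the screw is at v≈217. Next I compute these and grasp.

```bash
python3 - <<'E'
from h import *
import pickle,json
W=pickle.load(open("pics/wc.pkl","rb"));C=pickle.load(open("pics/wr.pkl","rb"))
k=np.array([onz(W,p,.145) for p in ((303.6,226.4),(327.6,227.6),(326,255.4),(302,253.6))])
print("sides",[np.linalg.norm(k[i]-k[i-3]).round(4) for i in range(4)]); m=k.mean(0)
xd=(k[1]-k[0]+k[2]-k[3]);yd=(k[0]-k[3]+k[1]-k[2])
yw=np.degrees(np.arctan2(xd[1],xd[0])),np.degrees(np.arctan2(-yd[0],yd[1])); print("grip",m,yw)
L=[onz(C,(u,v),.16) for u,v in((317,100),(317,190),(317,300))]
F=[onz(C,(u,v),.172) for u,v in((346.8,100),(344.8,190),(342.3,300))]
for n,E in(("lip front",L),("wall front",F)):
    d=E[0]-E[2]; print(n,E[1],"yaw",np.degrees(np.arctan2(-d[0],d[1])))
print("pocket end",onz(C,(336,238.7),.142),"screw v217",onz(C,(364,217),.143))
cy=np.mean(yw); p=m.copy(); Y=90+cy
robot.move_pose([p[0],p[1],.26],[180,0,Y])
robot.line_to([p[0],p[1],.178],vel=.12)
robot.set_gripper(0.0); o=robot.observe(); print("w",o["gripper_width"],o["gripper_force"],o["tool_pos"],o["ft_force"],o["time"])
json.dump(dict(cy=cy),open("s.json","w"))
E
```

```text
sides [np.float64(0.0187), np.float64(0.023), np.float64(0.0192), np.float64(0.0224)]
grip [ 0.44312087 -0.1899319   0.145     ] (np.float64(-20.650195770208974), np.float64(-20.26622698278465))
lip front [0.59666241 0.09092232 0.16      ] yaw 3.856163393461518
wall front [0.61556899 0.09419988 0.172     ] yaw 3.8460508585701976
pocket end [0.61445114 0.05026949 0.142     ] screw v217 [0.63466894 0.0696311  0.143     ]
w 0.01911768856625802 59.024012088775635 [ 0.44325925 -0.19008493  0.17831015] [ 0.03619496 -0.14756133  1.74357688] 6.075
```

Sizes agree (19×23 mm post top, lip and channel within 2 mm, yaw 3.85° from both edges). The post is gripped at 19 mm. The pocket's centre is expected about 25 mm along the rail (from pocket end + 17 mm, screw confirming). Next I carry it over and lower it 30 mm short of the pocket, with a guard.

```bash
cat >> h.py <<'E'
ry=np.radians(3.85); ex=np.array([np.cos(ry),np.sin(ry)]); ey=np.array([-ex[1],ex[0]])
LIPX=.6049; PY=.025; DZ=.0833
def tcp(hx,yr,hz): # hook pose in rail: hx off the lip middle
    return np.array([*((LIPX-.018+hx)*ex+yr*ey),hz+DZ])
def st(tag):
    o=robot.observe();p=o["tool_pos"];f=o["ft_force"]
    print(tag,"hx %.4f y %.4f hz %.4f"%(ex@p[:2]-LIPX+.018,ey@p[:2],p[2]-DZ),"F",f.round(2),"w %.4f t %.2f"%(o["gripper_width"],o["time"]));return o
E
python3 - <<'E'
from h import *
p=robot.observe()["tool_pos"]
robot.line_to([p[0],p[1],.34],vel=.15); st("lift")
robot.move_pose(tcp(0,PY-.03,.245),[180,0,93.85])
robot.line_to(tcp(0,PY-.03,.195),vel=.1); robot.pause(.3); st("hover")
g=robot.line_to(tcp(0,PY-.03,.166),vel=.02,guard=3); st(g)
cv2.imwrite("pics/d.png",np.hstack([cv2.resize(robot.grab_frame("wrist")[150:450,200:500],(400,400)),cv2.resize(robot.grab_frame("scene")[180:300,300:420],(400,400),interpolation=cv2.INTER_CUBIC)]))
E
```

```text
lift hx -0.1576 y -0.2192 hz 0.2557 F [-0.3   0.32 -2.7 ] w 0.0192 t 7.31
hover hx 0.0002 y -0.0050 hz 0.1955 F [-0.37  0.25 -2.55] w 0.0193 t 9.29
True hx -0.0001 y -0.0050 hz 0.1675 F [0.74 0.14 2.38] w 0.0195 t 10.53
```

View pics/d.png

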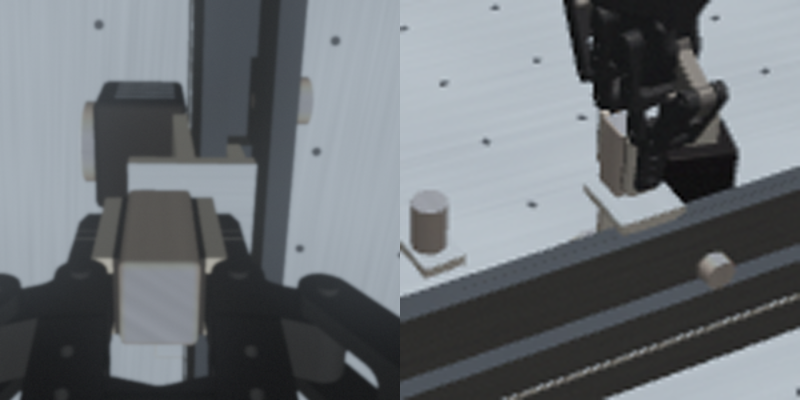

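The left panel shows the tongue behind the lip, with the lip inside the slot. The right panel shows the bridge just over the rail, left of the screw. Contact came at the expected floor height, so I slide lightly in small steps until the vertical force drops.

```bash
python3 - <<'E'
from h import *
robot.pause(.2); o=st("rest"); z=o["tool_pos"][2]-DZ; y=PY-.03
n=0; f0=o["ft_force"]; hit=0
while y<PY+.012:
    y+=.002 if y<PY-.0065 else .001
    g=robot.line_to(tcp(0,y,z),vel=.02,guard=6)
    f=robot.observe()["ft_force"]; n+=1; print("%.3f"%y,f.round(1),g)
    if g: print("guard");break
    if f[2]<-1.5: hit=1;break
    if f[2]>4.5: z+=.0005
    elif f[2]<.5 : z-=.0003
o=st("end")
if hit:
    g=robot.line_to(tcp(0,y,z-.004),vel=.015,guard=4); st(g)
E
```

```text
rest hx -0.0002 y -0.0049 hz 0.1671 F [3.59 0.31 3.29] w 0.0195 t 10.82
-0.003 [ 0.7 -2.1  3.6] False
-0.001 [ 0.3 -2.1  3.4] False
0.001 [-0.  -1.6  3.1] False
0.003 [ 0.  -1.5  3.7] False
0.005 [ 0.7 -1.9  3.6] False
0.007 [ 0.5 -0.8  2.9] False
0.009 [ 1.2 -2.3  3.5] False
0.011 [ 0.5 -2.5  3.8] False
0.013 [ 0.4 -2.1  3.5] False
0.015 [-0.4 -1.4  3.4] False
0.017 [ 0.2 -2.2  3.5] False
0.019 [ 0.6 -1.   3. ] False
0.020 [ 0.  -1.8  2.2] False
0.021 [ 1.1 -1.9  3.5] False
0.022 [ 0.5 -1.7  2.5] False
0.023 [ 0.9 -1.7  2.8] False
0.024 [-0.2 -0.1 -2.9] False
end hx -0.0005 y 0.0245 hz 0.1662 F [-0.17 -0.13 -2.91] w 0.0192 t 15.07
False hx -0.0002 y 0.0242 hz 0.1627 F [-0.16  2.48 -2.93] w 0.0192 t 15.49
```

The tongue dropped into the pocket at y≈24 mm. Next I centre it slightly, lower it home with a guard, release with a small opening, and back off.

```bash
python3 - <<'E'
from h import *
robot.line_to(tcp(0,.0255,.1627),vel=.01,guard=5); st("centre")
g=robot.line_to(tcp(0,.0255,.1565),vel=.012,guard=4); robot.pause(.2); o=st(g)
cv2.imwrite("pics/e.png",np.hstack([cv2.resize(robot.grab_frame("wrist")[150:450,200:500],(400,400)),cv2.resize(robot.grab_frame("scene")[180:300,320:440],(400,400),interpolation=cv2.INTER_CUBIC)]))
if g and o["tool_pos"][2]-DZ<.1615:
    robot.set_gripper(.030); robot.pause(.3); o=st("open")
    p=o["tool_pos"]; robot.line_to([p[0],p[1],p[2]+.06],vel=.05); robot.line_to([p[0]-.05,p[1],p[2]+.12],vel=.15); robot.pause(.5);st("up")
    cv2.imwrite("pics/e.png",np.hstack([cv2.resize(robot.grab_frame("wrist")[150:450,200:500],(400,400)),cv2.resize(robot.grab_frame("scene")[180:300,320:440],(400,400),interpolation=cv2.INTER_CUBIC)]))
E
```

```text
centre hx 0.0001 y 0.0255 hz 0.1628 F [-0.75  0.49 -2.99] w 0.0194 t 15.80
True hx 0.0001 y 0.0255 hz 0.1583 F [ 2.44 -0.58  3.27] w 0.0194 t 16.41
open hx -0.0005 y 0.0256 hz 0.1575 F [ 0.36 -0.05  0.08] w 0.0300 t 17.07
up hx -0.0504 y 0.0289 hz 0.2773 F [ 0.64 -0.55  0.59] w 0.0300 t 19.59
```

View pics/e.png

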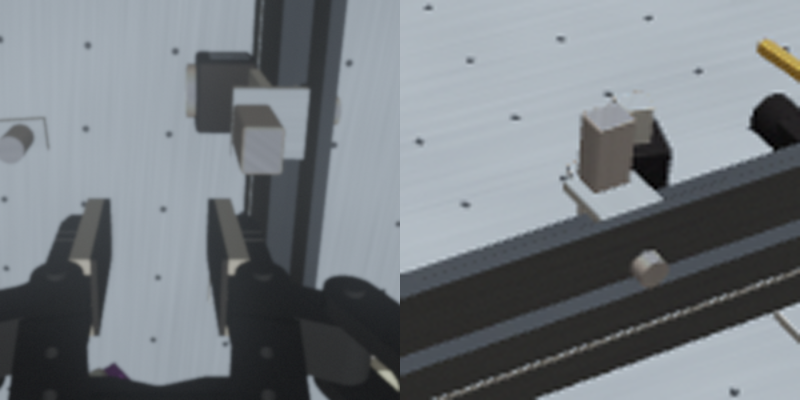

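The carrier hangs on the lip in line with the screw, upright, and the gripper is clear of it.

```bash
python3 -c "
from plant import robot
print(robot.job_done())"
```

```text
the job is handed in; nothing more can be done
None
```

I hung the carrier on the rail with its tongue in the pocket and its hook down on the lip, let go of it, and handed the job in at about 20 s; contact forces read during the job stayed around 6 N, and no verdict was returned.

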